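# Fetch the spatula from behind the soap and the glass

### The arm

A 6-joint arm with a two-finger parallel gripper is mounted at the origin on the work surface. World frame = base frame: x ahead of the robot, y to its left, z up, the work surface at z = 0. Lengths are in m, angles in rad, forces in N, time in s.
With the tool pointing down it reaches from about 0.3 to 0.875 m from the base axis. Payload 6.4 kg.
Tool frame: the origin (TCP) lies midway between the tips of the shut fingers; the grasp point (between the pads) lies 19 mm behind it; z points along the fingers, y is the line along which they close (so a half turn about z gives the same grasp; the last joint's range is limited). The gripper opens to 85 mm and grips with 20 to 120 N. Pads are 22 mm wide; open, the fingers measure 114 mm over their backs; the gripper's body (76 mm by 85 mm) begins 54 mm behind the grasp point. The pads swing forward as they close: fully open they stand 13 mm farther back than shut.
Start: joints at [-1.546, 0.181, 1.607, -0, 1.354, -0.206], TCP at [0.132, -0.56, 0.231] pointing down, gripper open.
Joint ranges: [-2.99, 2.99], [-0.89, 2.07], [0.3, 2.58], [-1.14, 4.28], [0, 2.63], [-3.12, 3.12]. Speed limits (rad/s): [2.57, 2.57, 3.01, 3.14, 3.14, 3.14].

### API

Orientations are given as a unit quaternion [w, x, y, z].
In Python, from bench import status, camera, ctrl gives the robot as it stands. The module is installed in compiled form; this text tells all that it offers.
- The arm moves only by the shell command python3 -m handwheel 'ROWS'. ROWS is JSON, a list that holds one entry, the list of rows, each a list of 7 numbers: the opening, from -1 (shut) to 1 (fully open), then the shift along the tool's x, y, z in cm, then the turn, a rotation vector about the tool's x, y, z in degrees. A call has 1 to 10 rows; each row is the pose to reach, as a shift and turn from the pose commanded when the call began, along the tool's axes at that moment; what a row does not reach only later rows make up. A row lasts 1/8 s, in which the tool goes at most 62.5 mm and 10.7 degrees, less where a joint would pass 70% of its speed; a pose out of reach is approached as far as the arm can. A call with a gripper value outside its range is refused whole. The fingers move at their own pace and stop on an object; the grip force is fixed at half the most. Time passes only in rows, so rows that repeat a pose let the fingers close. It gives the time, the measured TCP pose, the force, the opening and the grip force at its end, in the units of the state.
- status.get_obs(): the state, without advancing time (a new reading comes with each control period).
- camera(name): name is "side" or "top"; returns a dict with "frame" (420x560x3 uint8, blue, green, red), "depth" (420x560 float32, m along the optical axis (not along the pixel's ray), 0 where there is no reading), "fx", "fy", "cx", "cy" (pixels), "extrinsics" (4x4, takes a point from camera to world coordinates). Camera axes: x right, y down, z forward; pixel columns grow to the right and rows downward; lengths in m; the calibration is good to about 2 mm. A picture is of the moment at which its call begins.
- ctrl.hand_in(): hands the job in; it is judged then, once.
The state is a dict: "time_s": time; "q": joint angles; "dq": joint speeds; "joint_efforts": joint torques, N m; "eef_pos": TCP position; "eef_rot": TCP orientation; "wrist_force": force on the tool from outside, world axes, zero at the start; "torque": the same for the moment, N m; "opening": opening from 0.0 (shut) to 1.0 (fully open); "grasp_force": force on a finger pad.
Only numpy, scipy, OpenCV 4.12 (cv2) and the standard library are available. Lean on these libraries where they do the work, as an engineer would, in place of code of your own. Each camera call takes 0.05 s, during which the arm holds its last target. There are 200 camera calls.

### The job

Clear the pump bottle and the glass cup off their coasters and stand both on the ribbed drying mat, then fetch the spatula lying behind them and lay it flat in the long compartment of the wooden cutlery tray. Only then put the bottle and the cup back, each upright and centred on the very coaster it came from. Set things down rather than dropping them, do not tip the bottle or cup over, and leave the rice bowl and the jar where they are.

Things in the scene. Friction and masses are not known exactly. Their poses are not given: they have to be found in the camera images.
- bottle: Pump dispenser bottle of frosted plastic, loose, about 0.2 kg, standing on one of the two coasters. Round body 54 mm in diameter, straight-sided from the foot up to 92 mm; above it a shoulder and a low pump whose top is 119 mm above the foot; its short nozzle points along -x of the bottle and ends 20 mm from the axis. Origin: centre of the underside, z up. Can be gripped across the body, any direction, best at about 82 mm above the foot so that the hand clears the pump.
- cup: Empty clear glass cup, loose, about 0.2 kg, standing on the other coaster. Height 90 mm, outer diameter 51 mm at the foot widening to 56 mm at the rim. Origin: centre of the underside, z up. Can be gripped across the outside, best at about 70 mm above the foot so that the hand clears the rim.
- spatula: Silicone spatula, loose, about 0.1 kg, lying flat on the counter behind (farther from the robot than) the bottle and cup, crosswise. 236 mm long along its x axis: hard black grip, 22 mm wide and 20 mm high, from x = -118 to x = +20 mm; thin neck; grey blade 48 mm wide and 8 mm thick from x = +48 to x = +118 mm. Origin: on the underside at the middle of its length, about at the centre of mass, so it can be gripped across the black grip at or just behind the origin. z up.
- coaster_left: Fixed round cork coaster, 70 mm in diameter, 4 mm thick, the left one (greater y) of a pair about 120 mm apart. Origin: centre of its underside, on the counter.
- coaster_right: Fixed round cork coaster, 70 mm in diameter, 4 mm thick, the right one (smaller y) of the pair. Origin: centre of its underside, on the counter. The bottle may start on either coaster, the cup on the other.
- mat: Fixed dark ribbed rubber drying mat, the side area, to the left or to the right of the coasters: 260 mm along its x axis, 160 mm along its y axis, 4 mm thick. Origin: centre of its underside, on the counter.
- tray: Fixed wooden cutlery tray, on the other side from the mat, walls 30 mm high above the counter and 6 mm thick, floor 4 mm thick. Its long compartment measures 285 mm along the tray's x axis by 130 mm along y inside; beyond its +x end is a small cross compartment (55 mm) with teaspoons. Origin: under the centre of the long compartment, on the counter. The spatula may point either way along it.
- rice_bowl: White ceramic rice bowl, loose, a bystander standing beyond the spatula: 110 mm across the rim, 55 mm high. Origin: centre of the underside.
- jar: Blue ceramic jar with a steel cap, loose, a bystander standing beyond the spatula: 68 mm in diameter, 100 mm high. Origin: centre of the underside.

How it is judged:
By the outcome, as a careful person would: the job done as asked, in the order asked, and still so for the second after the job is handed in, with the robot touching nothing.
It also fails if it takes over 136 s, if anything falls off the work surface, if the arm or the gripper's body presses on something with over 40 N, if the wrist force passes 120 N, or if a joint passes its speed limit or range.

## Working session

There is one attempt and no reset: what is moved stays moved. The work goes in short steps, Python scripts to look and compute and a shell command to move; the robot and the scene stay as the last step left them, time stands still between calls to the robot, and variables do not carry over. Pictures are saved under pics/ and viewed, at most 14 in all, crops included, and the job is handed in when it is done.

```bash
ls; mkdir -p pics; cat > h.py <<'E'
import numpy as np, cv2
from bench import status, camera
from scipy.spatial.transform import Rotation as R
def shot(n,name):
    c=camera(n); cv2.imwrite(f'pics/{name}.png',c['frame']); np.savez(f'pics/{name}.npz',**c); return c
def ld(name): return dict(np.load(f'pics/{name}.npz'))
def ray(c,u,v,z):
    E=c['extrinsics']; d=E[:3,:3]@np.array([(u-c['cx'])/c['fx'],(v-c['cy'])/c['fy'],1.]); o=E[:3,3]
    return o+d*(z-o[2])/d[2]
def cloud(c):
    v,u=np.mgrid[:420,:560]; d=c['depth']; P=np.stack([(u-c['cx'])/c['fx']*d,(v-c['cy'])/c['fy']*d,d],-1)
    return P@c['extrinsics'][:3,:3].T+c['extrinsics'][:3,3]
def rot():
    w,x,y,z=status.get_obs()['eef_rot']; return R.from_quat([x,y,z,w])
E
python3 - <<'E'
from h import *
for n in('top','side'):
    c=shot(n,n+'1'); print(n,c['fx'],c['cx'],c['cy'],c['extrinsics'].round(3).tolist())
o=status.get_obs(); print(o); print(rot().as_matrix().round(3))
E
```

```text
pics
top 537.0871705784612 281.79864787743765 213.7052170777741 [[-0.028, -0.994, 0.104, 0.519], [-1.0, 0.029, 0.008, 0.003], [-0.011, -0.104, -0.995, 1.188], [0.0, 0.0, 0.0, 1.0]]
side 493.5690795767474 278.81720234335273 208.26568649364177 [[-0.951, -0.188, 0.244, 0.352], [-0.308, 0.597, -0.741, 0.877], [-0.006, -0.78, -0.626, 0.796], [0.0, 0.0, 0.0, 1.0]]
{'time_s': 0.1, 'q': array([-1.54630434e+00,  1.81492174e-01,  1.60790262e+00, -1.87417276e-05,
        1.35380096e+00, -2.06299708e-01]), 'dq': array([ 0.00058356, -0.00094642, -0.00372212, -0.00167553, -0.00140396,
        0.00054771]), 'joint_efforts': array([ 1.63771610e-04, -4.45879161e+01, -3.52240527e+01, -4.04445300e-04,
        4.11333298e-03,  6.61517817e-06]), 'eef_pos': array([ 0.13152923, -0.55924382,  0.23046255]), 'eef_rot': array([-7.99070233e-04,  9.93348732e-01,  1.15141884e-01,  6.36518984e-05]), 'wrist_force': array([ 0.61994508,  0.82249037, -0.27668345]), 'torque': array([-0.04361067,  0.00927958, -0.00919796]), 'grasp_force': 0.0, 'opening': 1.0003537508956803}
[[ 0.973  0.229 -0.   ]
 [ 0.229 -0.973  0.002]
 [ 0.    -0.002 -1.   ]]
```

View pics/top1.png

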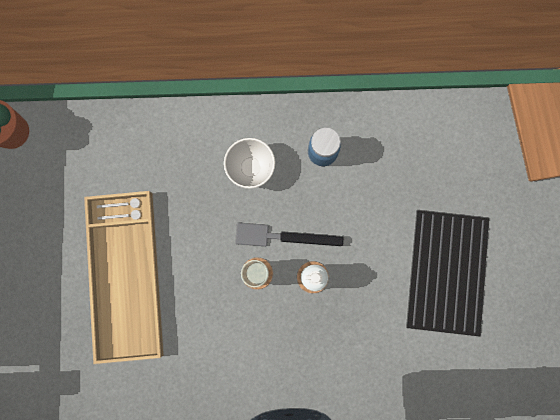

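View pics/side1.png

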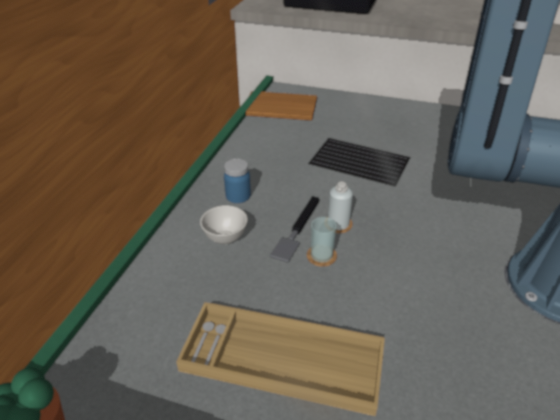

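The top view shows the cup at (257,273) on the left coaster and the bottle at (315,278) on the right one. The spatula runs from (237,234), the blade end, to (350,240). The mat is around (449,272), the tray's long compartment around (125,290), the bowl at (249,163) and the jar at (324,147). The side view agrees.

```bash
python3 - <<'E'
from h import *
from scipy.optimize import least_squares
c=ld('top1'); s=ld('side1')
P=cloud(c); f=c['frame']; hsv=cv2.cvtColor(f,cv2.COLOR_BGR2HSV)
v,u=np.mgrid[:420,:560]
def box(a,b,d,e): return (u>=a)&(u<d)&(v>=b)&(v<e)
def fit(p,r=None):
    p=np.array(p)[:,:2]; m=p.mean(0)
    q=least_squares(lambda x:np.hypot(*(p-x[:2]).T)-(r or x[2]),[*m,r or .03],loss='soft_l1',f_scale=.002)
    return q.x.round(4),np.abs(q.fun).mean().round(4)
# coasters: cork colour, outermost pixels
for nm,b in(('L',(236,252,286,300)),('R',(287,252,336,300))):
    m=(hsv[...,0]>3)&(hsv[...,0]<22)&(hsv[...,1]>90)&box(*b)
    p=np.array([ray(c,a,d,.004) for d,a in np.argwhere(m)])
    h=cv2.convexHull((p[:,:2]*1000).astype(np.float32))[:,0]/1000
    print('coaster',nm,len(p),fit(h,.035),fit(h),'mean',p.mean(0).round(3))
# objects by depth height
for nm,b,zl,zh in(('cup',(236,252,286,300),.08,.1),('bottle',(290,252,340,300),.08,.13),('bowl',(215,130,280,195),.045,.065),('jar',(300,120,345,170),.08,.12)):
    m=box(*b)&(c['depth']>0)&(P[...,2]>zl)&(P[...,2]<zh); q=P[m]; print(nm,m.sum(),q.min(0).round(3),q.max(0).round(3),q.mean(0).round(3))
# spatula
g=(f.max(2)<70)&box(270,222,352,255)
for nm,m,z in(('grip',g,.02),('blade',(np.abs(P[...,2]-.008)<.006)&box(225,215,285,255)&(f.max(2)<125)&(hsv[...,1]<40),.008)):
    p=np.array([ray(c,a,d,z)[:2]*1000 for d,a in np.argwhere(m)],np.float32); print(nm,len(p),cv2.minAreaRect(p), 'z',np.median(P[m][:,2]))
m=(f.max(2)<75)&box(400,205,495,340); p=np.array([ray(c,a,d,.004)[:2]*1000 for d,a in np.argwhere(m)],np.float32); print('mat',cv2.minAreaRect(p))
m=(hsv[...,0]>8)&(hsv[...,0]<28)&(hsv[...,1]>70)&box(75,185,170,370)&(P[...,2]>.024); p=np.array([ray(c,a,d,.03)[:2]*1000 for d,a in np.argwhere(m)],np.float32); print('tray',len(p),cv2.minAreaRect(p))
print(P[350,380],P[280,440], P[290,125])
cv2.imwrite('pics/crop.png',cv2.resize(f[215:310,225:365],None,fx=5.5,fy=5.5,interpolation=cv2.INTER_CUBIC))
E
```

```text
coaster L 156 (array([0.5134, 0.0722, 0.035 ]), np.float64(0.0006)) (array([0.5137, 0.071 , 0.0339]), np.float64(0.0003)) mean [0.516 0.054 0.004]
coaster R 159 (array([ 0.5014, -0.0523,  0.035 ]), np.float64(0.0011)) (array([ 0.5019, -0.0512,  0.0335]), np.float64(0.0003)) mean [ 0.506 -0.038  0.004]
cup 145 [0.488 0.044 0.08 ] [0.541 0.098 0.099] [0.515 0.073 0.092]
bottle 558 [ 0.477 -0.077  0.081] [ 0.529 -0.024  0.128] [ 0.503 -0.05   0.107]
bowl 463 [0.697 0.025 0.045] [0.805 0.133 0.063] [0.756 0.082 0.053]
jar 675 [ 0.751 -0.112  0.08 ] [ 0.81  -0.053  0.106] [ 0.78  -0.082  0.099]
grip 607 ((585.13232421875, -51.792205810546875), (135.42898559570312, 21.71213150024414), 83.70138549804688) z 0.019606074811035823
blade 124 ((597.9752197265625, 63.09259796142578), (98.26846313476562, 48.1320915222168), 83.6061019897461) z 0.00759366343174428
mat ((504.1411437988281, -347.585693359375), (159.51026916503906, 258.0565490722656), 81.90792083740234)
tray 1743 ((516.8609619140625, 358.055908203125), (357.8121337890625, 147.0978240966797), 3.478972911834717)
[ 0.34145628 -0.19141846  0.00358351] [ 4.87425929e-01 -3.30209615e-01 -1.20578072e-04] [0.48514247 0.35889624 0.00835991]
```

View pics/crop.png

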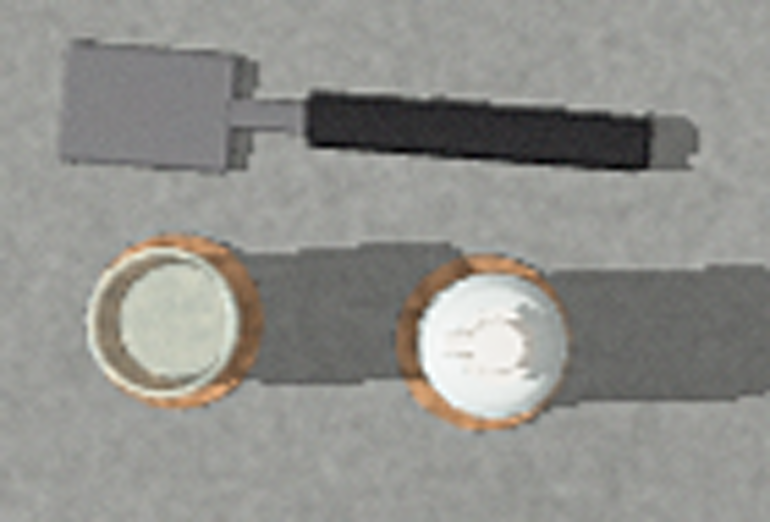

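The crop confirms it: the left coaster carries the cup and the right one the bottle, with the cork rings fitted at (0.514, 0.0715) and (0.502, -0.0515). The spatula's blade points to +y, and its sizes match those given. I'll start moving, bottle first.

```bash
cat > go.py <<'E'
import sys
from h import *
# args: groups x,y,z,yawdeg -> shift in cm in current tool axes, turn about tool z in deg
o=status.get_obs(); r=rot(); M=r.as_matrix(); yaw=np.degrees(np.arctan2(M[1,0],M[0,0]))
print('t',round(o['time_s'],2),'pos',o['eef_pos'].round(4),'yaw',yaw.round(2),'tilt',M[:,2].round(4),'open',round(o['opening'],3),'grip',round(o['grasp_force'],1),'F',o['wrist_force'].round(1))
for a in sys.argv[1:]:
    t=[float(k) for k in a.split(',')]; y=t[3] if len(t)>3 else yaw
    c,s=np.cos(np.radians(y)),np.sin(np.radians(y)); G=np.array([[c,s,0],[s,-c,0],[0,0,-1.]])
    print(a,(M.T@(np.array(t[:3])-o['eef_pos'])*100).round(2),np.degrees(R.from_matrix(M.T@G).as_rotvec()).round(1))
E
python3 go.py .502,-.051,.20 .502,-.051,.06,13.2
```

```text
t 0.1 pos [ 0.1315 -0.5592  0.2305] yaw 13.22 tilt [-1.0e-04  1.6e-03 -1.0e+00] open 1.0 grip 0.0 F [ 0.6  0.8 -0.3]
.502,-.051,.20 [ 47.69 -41.     3.13] [-0.1 -0.   0. ]
.502,-.051,.06,13.2 [ 47.69 -40.98  17.13] [-0.1 -0.   0. ]
```

```bash
python3 -m handwheel '[[[1,47.7,-41,3,0,0,0],[1,47.7,-41,3,0,0,0],[1,47.7,-41,3,0,0,0],[1,47.7,-41,3,0,0,0],[1,47.7,-41,3,0,0,0],[1,47.7,-41,3,0,0,0],[1,47.7,-41,3,0,0,0],[1,47.7,-41,3,0,0,0],[1,47.7,-41,3,0,0,0],[1,47.7,-41,3,0,0,0]]]'; python3 go.py .502,-.051,.20,13.2 .502,-.051,.06,13.2
```

```text
time_s: 1.35
eef_pos: [0.5002, -0.0534, 0.2013]
eef_rot: [0.0, 0.993, 0.115, 0.0]
wrist_force: [0.3, -1.1, 0.1]
opening: 1.002
grasp_force: 0.0
t 1.35 pos [ 0.5002 -0.0534  0.2013] yaw 13.23 tilt [ 1.e-04 -3.e-04 -1.e+00] open 1.002 grip 0.0 F [ 0.3 -1.1  0.1]
.502,-.051,.20,13.2 [ 0.23 -0.19  0.13] [ 0. -0.  0.]
.502,-.051,.06,13.2 [ 0.23 -0.19 14.13] [ 0. -0.  0.]
```

```bash
python3 -m handwheel '[[[1,0,0,3,0,0,0],[1,0,0,7,0,0,0],[1,0,0,11,0,0,0],[1,0,0,13,0,0,0],[1,0,0,14.1,0,0,0],[1,0,0,14.1,0,0,0],[1,0,0,14.1,0,0,0]]]'; python3 go.py
python3 -m handwheel '[[[0.5,0,0,0,0,0,0],[0,0,0,0,0,0,0],[-0.5,0,0,0,0,0,0],[-1,0,0,0,0,0,0],[-1,0,0,0,0,0,0],[-1,0,0,0,0,0,0],[-1,0,0,0,0,0,0]]]'
```

```text
time_s: 2.22
eef_pos: [0.5001, -0.0556, 0.0615]
eef_rot: [0.0, 0.993, 0.115, 0.001]
wrist_force: [-0.1, 0.3, -0.1]
opening: 1.002
grasp_force: 0.0
t 2.23 pos [ 0.5001 -0.0556  0.0615] yaw 13.22 tilt [ 1.6e-03 -6.0e-04 -1.0e+00] open 1.002 grip 0.0 F [-0.1  0.3 -0.1]
time_s: 3.1
eef_pos: [0.5, -0.0552, 0.0617]
eef_rot: [0.0, 0.993, 0.115, 0.001]
wrist_force: [-2.4, 2.5, 6.9]
opening: 0.616
grasp_force: 62.0
```

```bash
python3 -m handwheel '[[[-1,0,0,-1,0,0,0],[-1,0,0,-3,0,0,0],[-1,0,0,-7,0,0,0],[-1,0,0,-11,0,0,0],[-1,0,0,-14,0,0,0],[-1,0,0,-14,0,0,0],[-1,0,0,-14,0,0,0]]]'; python3 go.py .44,-.34,.20,13.2
```

```text
time_s: 3.98
eef_pos: [0.4985, -0.0551, 0.1994]
eef_rot: [-0.0, 0.993, 0.115, -0.001]
wrist_force: [-0.6, 0.1, -2.9]
opening: 0.617
grasp_force: 63.2
t 3.98 pos [ 0.4985 -0.0551  0.1994] yaw 13.22 tilt [-1.5e-03  5.0e-04 -1.0e+00] open 0.617 grip 63.2 F [-0.6  0.1 -2.9]
.44,-.34,.20,13.2 [-12.22  26.4   -0.07] [-0.1  0.1  0. ]
```

```bash
python3 -m handwheel '[[[-1,-1,2.2,0,0,0,0],[-1,-3,6.6,0,0,0,0],[-1,-5.5,12,0,0,0,0],[-1,-8,17.5,0,0,0,0],[-1,-10,22,0,0,0,0],[-1,-11.5,25,0,0,0,0],[-1,-12.2,26.4,0,0,0,0],[-1,-12.2,26.4,0,0,0,0],[-1,-12.2,26.4,0,0,0,0]]]'; python3 go.py .44,-.34,.0625
python3 -m handwheel '[[[-1,0,0,3,0,0,0],[-1,0,0,7,0,0,0],[-1,0,0,10,0,0,0],[-1,0,0,12,0,0,0],[-1,0,0,12.8,0,0,0],[-1,0,0,13.2,0,0,0],[-1,0,0,13.2,0,0,0],[-1,0,0,13.2,0,0,0]]]'; python3 go.py .44,-.34,.0617
```

```text
time_s: 5.1
eef_pos: [0.4411, -0.3387, 0.1999]
eef_rot: [-0.001, 0.993, 0.116, -0.0]
wrist_force: [-0.0, 0.3, -2.8]
opening: 0.614
grasp_force: 63.3
t 5.1 pos [ 0.4411 -0.3387  0.1999] yaw 13.28 tilt [-6.0e-04  1.5e-03 -1.0e+00] open 0.614 grip 63.3 F [-0.   0.3 -2.8]
.44,-.34,.0625 [-0.14  0.12 13.74] [-0.1  0.  -0. ]
time_s: 6.1
eef_pos: [0.4415, -0.3406, 0.0694]
eef_rot: [0.001, 0.993, 0.115, 0.0]
wrist_force: [0.5, -1.1, -1.8]
opening: 0.613
grasp_force: 63.3
t 6.1 pos [ 0.4415 -0.3406  0.0694] yaw 13.23 tilt [ 0.0011 -0.0012 -1.    ] open 0.613 grip 63.3 F [ 0.5 -1.1 -1.8]
.44,-.34,.0617 [-0.13 -0.1   0.77] [ 0.1 -0.  -0. ]
```

```bash
python3 -m handwheel '[[[-1,0,0,0.3,0,0,0],[-1,0,0,0.6,0,0,0],[-1,0,0,0.6,0,0,0]]]'; python3 -m handwheel '[[[-1,0,0,0.1,0,0,0],[-1,0,0,0.15,0,0,0],[-1,0,0,0.15,0,0,0]]]'
```

```text
time_s: 6.48
eef_pos: [0.4407, -0.34, 0.0621]
eef_rot: [-0.0, 0.993, 0.115, -0.0]
wrist_force: [-0.3, 0.3, -1.7]
opening: 0.617
grasp_force: 63.3
time_s: 6.85
eef_pos: [0.4411, -0.3403, 0.0617]
eef_rot: [0.0, 0.993, 0.115, 0.0]
wrist_force: [-1.2, 2.4, 5.3]
opening: 0.616
grasp_force: 64.0
```

```bash
python3 -m handwheel '[[[-0.2,0,0,0,0,0,0],[0.3,0,0,0,0,0,0],[1,0,0,0,0,0,0],[1,0,0,0,0,0,0],[1,0,0,0,0,0,0]]]'; python3 -m handwheel '[[[1,0,0,-3,0,0,0],[1,0,0,-8,0,0,0],[1,0,0,-14,0,0,0],[1,0,0,-14,0,0,0],[1,0,0,-14,0,0,0]]]'; python3 go.py .515,.071,.20,13.2
```

```text
time_s: 7.48
eef_pos: [0.441, -0.3403, 0.061]
eef_rot: [0.0, 0.993, 0.115, 0.0]
wrist_force: [-0.0, -0.2, 0.3]
opening: 1.0
grasp_force: 0.0
time_s: 8.1
eef_pos: [0.4408, -0.3401, 0.2008]
eef_rot: [0.0, 0.993, 0.115, 0.0]
wrist_force: [0.3, -0.7, 0.2]
opening: 1.0
grasp_force: 0.0
t 8.1 pos [ 0.4408 -0.3401  0.2008] yaw 13.22 tilt [ 0. -0. -1.] open 1.0 grip 0.0 F [ 0.3 -0.7  0.2]
.515,.071,.20,13.2 [ 16.62 -38.32   0.08] [ 0. -0.  0.]
```

```bash
python3 -m handwheel '[[[1,16.6,-38.3,0,0,0,0],[1,16.6,-38.3,0,0,0,0],[1,16.6,-38.3,0,0,0,0],[1,16.6,-38.3,0,0,0,0],[1,16.6,-38.3,0,0,0,0],[1,16.6,-38.3,0,0,0,0],[1,16.6,-38.3,0,0,0,0],[1,16.6,-38.3,0,0,0,0],[1,16.6,-38.3,0,0,0,0],[1,16.6,-38.3,0,0,0,0]]]'; python3 go.py .515,.071,.049,13.2
```

```text
time_s: 9.35
eef_pos: [0.5145, 0.0694, 0.2003]
eef_rot: [-0.0, 0.993, 0.114, -0.001]
wrist_force: [0.4, -0.0, -0.1]
opening: 1.0
grasp_force: 0.0
t 9.35 pos [0.5145 0.0694 0.2003] yaw 13.13 tilt [-1.5e-03 -1.0e-04 -1.0e+00] open 1.0 grip 0.0 F [ 0.4 -0.  -0.1]
.515,.071,.049,13.2 [ 0.1  -0.14 15.13] [-0.   0.1 -0.1]
```

```bash
python3 - <<'E'
from h import *
c=shot('top','top2'); cv2.imwrite('pics/t2.png',cv2.resize(c['frame'][180:350,200:500],None,fx=2.5,fy=2.5))
E
```

```text
(no output)
```

View pics/t2.png

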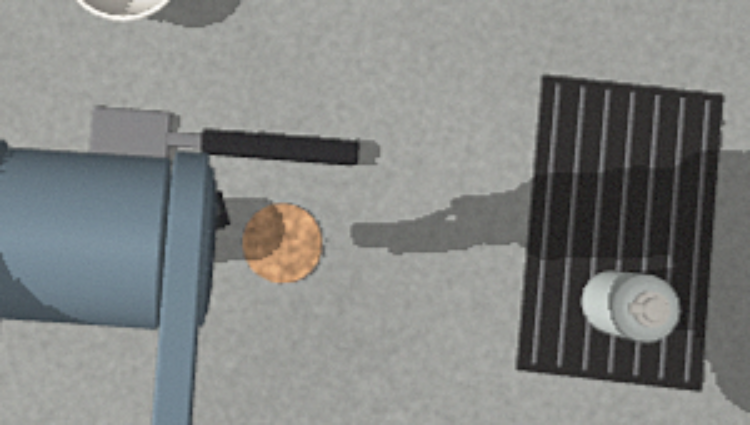

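The bottle stands upright on the mat at about crop (628,305), and the right coaster at crop (283,243) is bare and can be fitted exactly.

```bash
python3 - <<'E'
from h import *
c=ld('top2'); hsv=cv2.cvtColor(c['frame'],cv2.COLOR_BGR2HSV)
m=((hsv[...,0]<22)&(hsv[...,1]>90)).astype(np.uint8); m[:250]=0;m[310:]=0;m[:,:290]=0;m[:,:][:,345:]=0
p=np.array([ray(c,a,d,.004)[:2]*1000 for d,a in np.argwhere(m)],np.float32)
print(len(p),cv2.minEnclosingCircle(p),p.mean(0))
P=cloud(c); print('z',np.median(P[m>0][:,2]))
E
python3 -m handwheel '[[[1,0.1,-0.1,3,0,0,0],[1,0.1,-0.1,8,0,0,0],[1,0.1,-0.1,12,0,0,0],[1,0.1,-0.1,14,0,0,0],[1,0.1,-0.1,15.1,0,0,0],[1,0.1,-0.1,15.1,0,0,0],[1,0.1,-0.1,15.1,0,0,0]]]'; python3 go.py .515,.071,.049,13.2
```

```text
768 ((502.3675842285156, -51.42728042602539), 34.41034698486328) [502.05188  -51.222168]
z 0.004244125614819905
time_s: 10.28
eef_pos: [0.5167, 0.0715, 0.0511]
eef_rot: [0.0, 0.993, 0.115, 0.001]
wrist_force: [-0.9, -0.4, -0.4]
opening: 0.996
grasp_force: 0.0
t 10.28 pos [0.5167 0.0715 0.0511] yaw 13.2 tilt [ 1.9e-03 -2.0e-04 -1.0e+00] open 0.996 grip 0.0 F [-0.9 -0.4 -0.4]
.515,.071,.049,13.2 [-0.17  0.01  0.21] [ 0.  -0.1  0. ]
```

Coaster R = (0.502, -0.051). Gripping the cup.

```bash
python3 -m handwheel '[[[0.5,0,0,0.1,0,0,0],[0,0,0,0.1,0,0,0],[-0.5,0,0,0.1,0,0,0],[-1,0,0,0.1,0,0,0],[-1,0,0,0.1,0,0,0],[-1,0,0,0.1,0,0,0]]]'; python3 go.py; python3 -m handwheel '[[[-1,0,0,-1,0,0,0],[-1,0,0,-3,0,0,0],[-1,0,0,-7,0,0,0],[-1,0,0,-12,0,0,0],[-1,0,0,-17,0,0,0],[-1,0,0,-17,0,0,0],[-1,0,0,-17,0,0,0]]]'; python3 go.py .57,-.365,.22,13.2
```

```text
time_s: 11.02
eef_pos: [0.5166, 0.0715, 0.0501]
eef_rot: [0.0, 0.993, 0.115, 0.001]
wrist_force: [-0.7, -1.6, 5.6]
opening: 0.643
grasp_force: 62.5
t 11.03 pos [0.5166 0.0715 0.0501] yaw 13.24 tilt [ 1.8e-03 -7.0e-04 -1.0e+00] open 0.643 grip 62.5 F [-0.7 -1.6  5.6]
time_s: 11.9
eef_pos: [0.515, 0.072, 0.2185]
eef_rot: [-0.0, 0.993, 0.115, -0.0]
wrist_force: [-0.5, -0.6, -3.1]
opening: 0.646
grasp_force: 63.9
t 11.9 pos [0.515  0.072  0.2185] yaw 13.23 tilt [-9.e-04  1.e-04 -1.e+00] open 0.646 grip 63.9 F [-0.5 -0.6 -3.1]
.57,-.365,.22,13.2 [-4.65 43.79 -0.16] [-0.  0.  0.]
```

```bash
python3 -m handwheel '[[[-1,-0.2,2,0,0,0,0],[-1,-0.7,6.5,0,0,0,0],[-1,-1.2,12,0,0,0,0],[-1,-1.9,18,0,0,0,0],[-1,-2.6,24,0,0,0,0],[-1,-3.2,30,0,0,0,0],[-1,-3.8,36,0,0,0,0],[-1,-4.3,40.5,0,0,0,0],[-1,-4.7,43.8,0,0,0,0],[-1,-4.7,43.8,0,0,0,0]]]'; python3 -m handwheel '[[[-1,0,0,3,0,0,0],[-1,0,0,8,0,0,0],[-1,0,0,12,0,0,0],[-1,0,0,14.5,0,0,0],[-1,0,0,15.5,0,0,0],[-1,0,0,15.8,0,0,0],[-1,0,0,15.8,0,0,0],[-1,0,0,15.8,0,0,0]]]'; python3 go.py .57,-.365,.0501,13.2
```

```text
time_s: 13.15
eef_pos: [0.5686, -0.367, 0.2156]
eef_rot: [-0.002, 0.994, 0.114, -0.002]
wrist_force: [0.3, -0.0, -2.7]
opening: 0.64
grasp_force: 64.2
time_s: 14.15
eef_pos: [0.5709, -0.3659, 0.0625]
eef_rot: [0.001, 0.993, 0.115, 0.001]
wrist_force: [0.2, 0.0, -2.3]
opening: 0.639
grasp_force: 64.2
t 14.15 pos [ 0.5709 -0.3659  0.0625] yaw 13.23 tilt [ 0.0017 -0.0015 -1.    ] open 0.639 grip 64.2 F [ 0.2  0.  -2.3]
.57,-.365,.0501,13.2 [-0.07 -0.11  1.24] [ 0.1 -0.1  0. ]
```

```bash
python3 -m handwheel '[[[-1,0,0,0.5,0,0,0],[-1,0,0,1,0,0,0],[-1,0,0,1.1,0,0,0],[-1,0,0,1.1,0,0,0]]]'; python3 -m handwheel '[[[-1,0,0,0.1,0,0,0],[-1,0,0,0.15,0,0,0],[-1,0,0,0.15,0,0,0]]]'
```

```text
time_s: 14.65
eef_pos: [0.5702, -0.3654, 0.0502]
eef_rot: [-0.0, 0.993, 0.115, 0.0]
wrist_force: [-0.2, 0.7, -0.2]
opening: 0.648
grasp_force: 64.1
time_s: 15.02
eef_pos: [0.5705, -0.3654, 0.0501]
eef_rot: [0.0, 0.993, 0.115, 0.0]
wrist_force: [-4.3, 3.4, 9.5]
opening: 0.64
grasp_force: 64.0
```

```bash
python3 -m handwheel '[[[-0.2,0,0,0,0,0,0],[0.3,0,0,0,0,0,0],[1,0,0,0,0,0,0],[1,0,0,0,0,0,0],[1,0,0,0,0,0,0]]]'; python3 -m handwheel '[[[1,0,0,-3,0,0,0],[1,0,0,-8,0,0,0],[1,0,0,-14,0,0,0],[1,0,0,-14,0,0,0],[1,0,0,-14,0,0,0]]]'; python3 go.py .5895,-.011,.18,83.7
```

```text
time_s: 15.65
eef_pos: [0.57, -0.3653, 0.0482]
eef_rot: [-0.0, 0.993, 0.115, -0.0]
wrist_force: [0.2, 0.5, -0.6]
opening: 1.004
grasp_force: 0.0
time_s: 16.27
eef_pos: [0.57, -0.3653, 0.1884]
eef_rot: [0.0, 0.993, 0.115, 0.0]
wrist_force: [0.7, 0.3, -0.9]
opening: 0.997
grasp_force: 0.0
t 16.27 pos [ 0.57   -0.3653  0.1884] yaw 13.22 tilt [ 1.e-04 -1.e-04 -1.e+00] open 0.997 grip 0.0 F [ 0.7  0.3 -0.9]
.5895,-.011,.18,83.7 [ 10.   -34.04   0.84] [  0.    0.  -70.5]
```

```bash
python3 -m handwheel '[[[1,10,-34,0.8,0,0,-70.5],[1,10,-34,0.8,0,0,-70.5],[1,10,-34,0.8,0,0,-70.5],[1,10,-34,0.8,0,0,-70.5],[1,10,-34,0.8,0,0,-70.5],[1,10,-34,0.8,0,0,-70.5],[1,10,-34,0.8,0,0,-70.5],[1,10,-34,0.8,0,0,-70.5],[1,10,-34,0.8,0,0,-70.5],[1,10,-34,0.8,0,0,-70.5]]]'; python3 go.py .5895,-.011,.006,83.7
python3 - <<'E'
from h import *
c=shot('side','side2'); cv2.imwrite('pics/s2.png',cv2.resize(c['frame'][100:320,150:450],None,fx=2.5,fy=2.5))
E
```

```text
time_s: 17.52
eef_pos: [0.5895, -0.0122, 0.18]
eef_rot: [-0.0, 0.746, 0.666, -0.0]
wrist_force: [-0.2, -0.0, -0.5]
opening: 1.006
grasp_force: 0.0
t 17.52 pos [ 0.5895 -0.0122  0.18  ] yaw 83.59 tilt [-8.e-04  2.e-04 -1.e+00] open 1.006 grip 0.0 F [-0.2 -0.  -0.5]
.5895,-.011,.006,83.7 [ 0.11  0.   17.4 ] [-0.  -0.  -0.1]
```

View pics/s2.png

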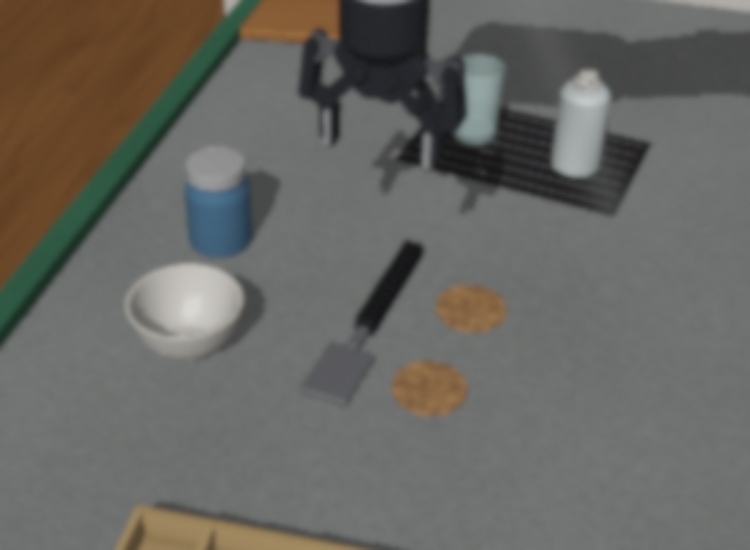

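Both items are upright on the mat: the cup at crop (480,100), the bottle at (580,125). The coasters are bare and the spatula is undisturbed. I'll descend for its grip.

```bash
python3 -m handwheel '[[[0.2,0.1,0,4,0,0,0],[0.2,0.1,0,9,0,0,0],[0.2,0.1,0,13,0,0,0],[0.2,0.1,0,15.5,0,0,0],[0.2,0.1,0,16.8,0,0,0],[0.2,0.1,0,16.8,0,0,0],[0.2,0.1,0,16.8,0,0,0]]]'; python3 go.py .5895,-.011,.004,83.7
```

```text
time_s: 18.45
eef_pos: [0.5909, -0.0108, 0.0138]
eef_rot: [0.001, 0.745, 0.667, 0.001]
wrist_force: [0.5, -1.3, -0.5]
opening: 0.597
grasp_force: 0.0
t 18.45 pos [ 0.5909 -0.0108  0.0138] yaw 83.71 tilt [ 2.2e-03 -5.0e-04 -1.0e+00] open 0.597 grip 0.0 F [ 0.5 -1.3 -0.5]
.5895,-.011,.004,83.7 [-0.03 -0.14  0.98] [0.1 0.  0. ]
```

```bash
python3 - <<'E'
from h import *
E
python3 - <<'E'
from h import *
c=ld('side2'); hsv=cv2.cvtColor(c['frame'],cv2.COLOR_BGR2HSV)
m=((hsv[...,0]>3)&(hsv[...,0]<22)&(hsv[...,1]>70)).astype(np.uint8); m[:205]=0;m[275:]=0;m[:,:295]=0;m[:,360:]=0
n,l,st,ce=cv2.connectedComponentsWithStats(m)
for i in range(1,n):
    if st[i,4]>100:
        p=np.array([ray(c,a,d,.004)[:2]*1000 for d,a in np.argwhere(l==i)],np.float32); print(st[i,4],p.mean(0),cv2.minEnclosingCircle(p))
E
```

```text
419 [503.3709   -50.042545] ((503.77288818359375, -50.65657424926758), 35.929649353027344)
510 [514.82074  71.80002] ((515.5408325195312, 71.75934600830078), 35.49285888671875)
```

```bash
python3 -m handwheel '[[[0.2,0,-0.1,0.5,0,0,0],[0.2,0,-0.1,0.8,0,0,0],[0.2,0,-0.1,0.8,0,0,0]]]'; python3 -m handwheel '[[[0,0,0,0.1,0,0,0],[-0.5,0,0,0.1,0,0,0],[-1,0,0,0.1,0,0,0],[-1,0,0,0.1,0,0,0],[-1,0,0,0.1,0,0,0],[-1,0,0,0.1,0,0,0]]]'
```

```text
time_s: 18.82
eef_pos: [0.5886, -0.0103, 0.0044]
eef_rot: [-0.0, 0.745, 0.667, -0.0]
wrist_force: [0.3, 0.6, -0.4]
opening: 0.6
grasp_force: 0.0
time_s: 19.58
eef_pos: [0.5892, -0.0105, 0.0039]
eef_rot: [0.0, 0.745, 0.667, 0.0]
wrist_force: [-0.8, -0.2, 4.8]
opening: 0.241
grasp_force: 60.4
```

```bash
python3 -m handwheel '[[[-1,0,0,-0.5,0,0,0],[-1,0,0,-2,0,0,0],[-1,0,0,-5,0,0,0],[-1,0,0,-10,0,0,0],[-1,0,0,-15,0,0,0],[-1,0,0,-17,0,0,0],[-1,0,0,-17,0,0,0],[-1,0,0,-17,0,0,0]]]'; python3 go.py .479,.3555,.18,3.5
```

```text
time_s: 20.58
eef_pos: [0.5879, -0.0102, 0.1724]
eef_rot: [-0.001, 0.745, 0.667, -0.001]
wrist_force: [-0.3, 0.1, -1.8]
opening: 0.24
grasp_force: 59.8
t 20.57 pos [ 0.5879 -0.0102  0.1724] yaw 83.72 tilt [-1.9e-03  4.0e-04 -1.0e+00] open 0.24 grip 59.8 F [-0.3  0.1 -1.8]
.479,.3555,.18,3.5 [ 35.16 -14.82  -0.72] [-0.1  0.1 80.2]
```

```bash
python3 -m handwheel '[[[-1,3,-1.2,0,0,0,8],[-1,7,-3,0,0,0,16],[-1,11,-4.7,0,0,0,25],[-1,15,-6.4,0,0,0,34],[-1,19,-8,0,0,0,43],[-1,23,-9.8,0,0,0,52],[-1,27,-11.5,0,0,0,61],[-1,31,-13.2,0,0,0,70],[-1,34,-14.4,0,0,0,77],[-1,35.2,-14.8,0,0,0,80.2]]]'; python3 -m handwheel '[[[-1,0,0,0,0,0,0],[-1,0,0,0,0,0,0],[-1,0,0,0,0,0,0]]]'; python3 go.py .479,.3555,.008,3.5
python3 - <<'E'
from h import *
for n in('top','side'): shot(n,n+'3')
a=ld('top3')['frame'][170:380,60:330]; b=ld('side3')['frame'][200:410,150:420]
cv2.imwrite('pics/c3.png',cv2.resize(np.hstack([a,b]),None,fx=1.45,fy=1.45))
E
```

```text
time_s: 21.82
eef_pos: [0.4781, 0.357, 0.1712]
eef_rot: [0.001, 1.0, 0.031, -0.002]
wrist_force: [0.8, -0.6, -1.2]
opening: 0.24
grasp_force: 59.7
time_s: 22.2
eef_pos: [0.4803, 0.3548, 0.1731]
eef_rot: [0.0, 1.0, 0.031, -0.0]
wrist_force: [-0.4, 0.6, -0.6]
opening: 0.24
grasp_force: 59.7
t 22.2 pos [0.4803 0.3548 0.1731] yaw 3.5 tilt [-7.e-04 -5.e-04 -1.e+00] open 0.24 grip 59.7 F [-0.4  0.6 -0.6]
.479,.3555,.008,3.5 [-0.12 -0.08 16.51] [ 0.  0. -0.]
```

View pics/c3.png

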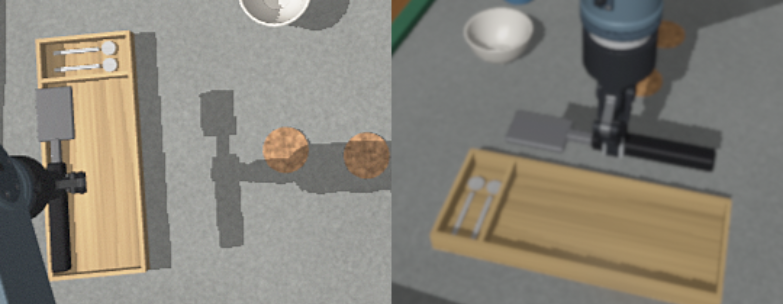

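The spatula is held level over the tray, with the blade towards the teaspoon end. The leftward shift in the top view is parallax from its height. I'll check the end points by depth before lowering.

```bash
python3 - <<'E'
from h import *
c=ld('top3'); P=cloud(c); f=c['frame']; v,u=np.mgrid[:420,:560]
hsv=cv2.cvtColor(f,cv2.COLOR_BGR2HSV)
m=(P[...,2]>.10)&(P[...,2]<.21)&(u>90)&(u<140)&(v>245)&(v<315)
for nm,m in(('blade',m&(v<312)&(f.max(2)>80)),('grip',(P[...,2]>.1)&(P[...,2]<.22)&(u>105)&(u<135)&(v>370-0*v)&(v<445)),):
    q=P[m]; 
    if len(q): print(nm,len(q),q.min(0).round(3),q.max(0).round(3),q.mean(0).round(3))
# interior walls: cast profile at tray: rim points z>.024 along row v=300
c1=ld('top1'); P1=cloud(c1)
for r in (300,240): print([(a,*P1[r,a].round(3)) for a in list(range(84,104,2))+list(range(146,166,2))])
print([(r,*P1[r,125].round(3)) for r in list(range(214,232,2))+list(range(350,364,2))])
E
```

```text
blade 503 [0.453 0.335 0.171] [0.574 0.374 0.192] [0.547 0.356 0.178]
[(84, np.float64(0.465), np.float64(0.453), np.float64(-0.003)), (86, np.float64(0.466), np.float64(0.447), np.float64(0.0)), (88, np.float64(0.465), np.float64(0.442), np.float64(0.002)), (90, np.float64(0.467), np.float64(0.428), np.float64(0.029)), (92, np.float64(0.466), np.float64(0.424), np.float64(0.028)), (94, np.float64(0.466), np.float64(0.423), np.float64(0.018)), (96, np.float64(0.465), np.float64(0.423), np.float64(0.006)), (98, np.float64(0.465), np.float64(0.418), np.float64(0.008)), (100, np.float64(0.465), np.float64(0.415), np.float64(0.004)), (102, np.float64(0.465), np.float64(0.41), np.float64(0.005)), (146, np.float64(0.462), np.float64(0.314), np.float64(0.006)), (148, np.float64(0.462), np.float64(0.31), np.float64(0.003)), (150, np.float64(0.462), np.float64(0.304), np.float64(0.008)), (152, np.float64(0.462), np.float64(0.301), np.float64(0.003)), (154, np.float64(0.463), np.float64(0.291), np.float64(0.028)), (156, np.float64(0.463), np.float64(0.287), np.float64(0.027)), (158, np.float64
[... 1828 characters left out ...]
 (224, np.float64(0.629), np.float64(0.356), np.float64(0.018)), (226, np.float64(0.625), np.float64(0.359), np.float64(0.008)), (228, np.float64(0.621), np.float64(0.361), np.float64(0.004)), (230, np.float64(0.617), np.float64(0.36), np.float64(0.005)), (350, np.float64(0.356), np.float64(0.359), np.float64(0.006)), (352, np.float64(0.352), np.float64(0.359), np.float64(0.006)), (354, np.float64(0.348), np.float64(0.36), np.float64(0.005)), (356, np.float64(0.344), np.float64(0.359), np.float64(0.006)), (358, np.float64(0.343), np.float64(0.352), np.float64(0.03)), (360, np.float64(0.34), np.float64(0.351), np.float64(0.034)), (362, np.float64(0.33), np.float64(0.362), np.float64(-0.003))]
```

Compartment x runs 0.344 to 0.629 and y is about 0.29 to 0.425; the spatula will span about 0.37 to 0.605. It fits, so I'll lower it.

```bash
python3 -m handwheel '[[[-1,0,0,3,0,0,0],[-1,0,0,7,0,0,0],[-1,0,0,11,0,0,0],[-1,0,0,14,0,0,0],[-1,0,0,15.3,0,0,0],[-1,0,0,15.5,0,0,0],[-1,0,0,15.5,0,0,0],[-1,0,0,15.5,0,0,0]]]'; python3 -m handwheel '[[[-1,0,0,0.3,0,0,0],[-1,0,0,0.6,0,0,0],[-1,0,0,0.7,0,0,0],[-1,0,0,0.7,0,0,0]]]'; python3 go.py .479,.3555,.008,3.5
```

```text
time_s: 23.3
eef_pos: [0.4812, 0.3562, 0.02]
eef_rot: [-0.001, 1.0, 0.031, 0.001]
wrist_force: [-0.8, 0.0, -0.6]
opening: 0.243
grasp_force: 59.7
time_s: 23.8
eef_pos: [0.48, 0.3556, 0.0113]
eef_rot: [0.0, 1.0, 0.031, -0.0]
wrist_force: [1.0, -0.4, -0.9]
opening: 0.238
grasp_force: 59.7
t 23.8 pos [0.48   0.3556 0.0113] yaw 3.53 tilt [-4.e-04 -2.e-04 -1.e+00] open 0.238 grip 59.7 F [ 1.  -0.4 -0.9]
.479,.3555,.008,3.5 [-0.1   0.01  0.33] [0. 0. 0.]
```

```bash
python3 -m handwheel '[[[-1,0,0,0.2,0,0,0],[-1,0,0,0.3,0,0,0],[-1,0,0,0.35,0,0,0],[-1,0,0,0.35,0,0,0]]]'; python3 -m handwheel '[[[-0.5,0,0,0,0,0,0],[0,0,0,0,0,0,0],[0.2,0,0,0,0,0,0],[0.2,0,0,0,0,0,0]]]'; python3 -m handwheel '[[[0.2,0,0,-3,0,0,0],[0.2,0,0,-8,0,0,0],[0.5,0,0,-14,0,0,0],[1,0,0,-20,0,0,0],[1,0,0,-20,0,0,0],[1,0,0,-20,0,0,0]]]'; python3 go.py .441,-.340,.20,13.2
```

```text
time_s: 24.3
eef_pos: [0.4802, 0.3557, 0.008]
eef_rot: [0.0, 1.0, 0.031, -0.0]
wrist_force: [-1.0, 0.0, -1.7]
opening: 0.238
grasp_force: 59.8
time_s: 24.8
eef_pos: [0.4803, 0.3557, 0.0082]
eef_rot: [-0.0, 1.0, 0.031, 0.0]
wrist_force: [-0.0, -0.4, 0.2]
opening: 0.6
grasp_force: 0.0
time_s: 25.55
eef_pos: [0.4799, 0.3556, 0.2078]
eef_rot: [0.0, 1.0, 0.031, -0.0]
wrist_force: [-0.6, 0.4, -0.6]
opening: 1.004
grasp_force: 0.0
t 25.55 pos [0.4799 0.3556 0.2078] yaw 3.53 tilt [-0. -0. -1.] open 1.004 grip 0.0 F [-0.6  0.4 -0.6]
.441,-.340,.20,13.2 [-8.17 69.19  0.78] [ 0.   0.  -9.7]
```

```bash
python3 -m handwheel '[[[1,-8.2,69.2,0.8,0,0,-9.7],[1,-8.2,69.2,0.8,0,0,-9.7],[1,-8.2,69.2,0.8,0,0,-9.7],[1,-8.2,69.2,0.8,0,0,-9.7],[1,-8.2,69.2,0.8,0,0,-9.7],[1,-8.2,69.2,0.8,0,0,-9.7],[1,-8.2,69.2,0.8,0,0,-9.7],[1,-8.2,69.2,0.8,0,0,-9.7],[1,-8.2,69.2,0.8,0,0,-9.7],[1,-8.2,69.2,0.8,0,0,-9.7]]]'; python3 go.py .441,-.340,.20,13.2
python3 - <<'E'
from h import *
c=shot('side','side4'); t=shot('top','top4')
cv2.imwrite('pics/c4.png',cv2.resize(np.hstack([t['frame'][170:380,60:330],c['frame'][200:410,150:420]]),None,fx=1.45,fy=1.45))
E
```

```text
time_s: 26.8
eef_pos: [0.4435, -0.2694, 0.1986]
eef_rot: [-0.002, 0.993, 0.115, -0.001]
wrist_force: [1.0, 1.1, 0.6]
opening: 1.005
grasp_force: 0.0
t 26.8 pos [ 0.4435 -0.2694  0.1986] yaw 13.2 tilt [-0.0026  0.0028 -1.    ] open 1.005 grip 0.0 F [1.  1.1 0.6]
.441,-.340,.20,13.2 [-1.85  6.81 -0.16] [-0.2  0.1 -0. ]
```

View pics/c4.png

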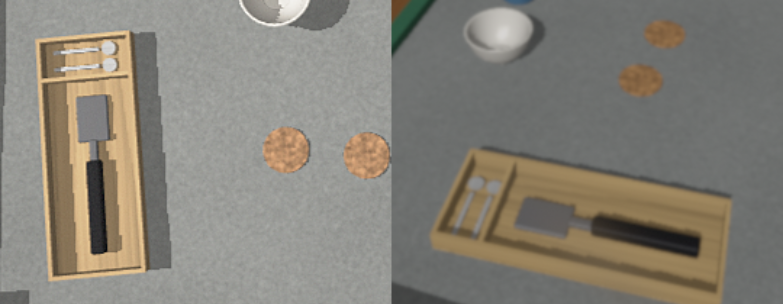

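The spatula lies flat inside the long compartment and both coasters are clear. Next I fit the coasters from the top view and return to the bottle.

```bash
python3 - <<'E'
from h import *
c=ld('top4'); hsv=cv2.cvtColor(c['frame'],cv2.COLOR_BGR2HSV)
m=((hsv[...,0]<22)&(hsv[...,1]>90)).astype(np.uint8); m[:250]=0;m[310:]=0;m[:,:230]=0;m[:,345:]=0
n,l,st,ce=cv2.connectedComponentsWithStats(m)
for i in range(1,n):
    if st[i,4]>100:
        p=np.array([ray(c,a,d,.004)[:2]*1000 for d,a in np.argwhere(l==i)],np.float32); print(st[i,4],p.mean(0),cv2.minEnclosingCircle(p))
E
python3 -m handwheel '[[[1,0,0,0,0,0,0],[1,0,0,0,0,0,0]]]'; python3 go.py .441,-.340,.20,13.2
```

```text
764 [513.87854  70.57926] ((514.0333251953125, 70.41325378417969), 34.40370559692383)
769 [502.03024 -51.17736] ((502.4945983886719, -51.51203918457031), 34.51245880126953)
time_s: 27.15
eef_pos: [0.4446, -0.2665, 0.1997]
eef_rot: [-0.001, 0.993, 0.116, -0.001]
wrist_force: [-0.2, -0.4, -0.5]
opening: 0.998
grasp_force: 0.0
t 27.15 pos [ 0.4446 -0.2665  0.1997] yaw 13.3 tilt [-0.0016  0.0019 -1.    ] open 0.998 grip 0.0 F [-0.2 -0.4 -0.5]
.441,-.340,.20,13.2 [-2.04  7.07 -0.04] [-0.1  0.1  0.1]
```

```bash
python3 -m handwheel '[[[1,-1,3.5,0,0,0,0],[1,-2,7,0,0,0,0],[1,-2,7,0,0,0,0],[1,-2,7,0,0,0,0]]]'; python3 go.py .441,-.340,.20,13.2; python3 -m handwheel '[[[1,0,0,3,0,0,0],[1,0,0,7,0,0,0],[1,0,0,11,0,0,0],[1,0,0,13,0,0,0],[1,0,0,13.6,0,0,0],[1,0,0,13.6,0,0,0],[1,0,0,13.6,0,0,0]]]'; python3 go.py .441,-.340,.0615,13.2
```

```text
time_s: 27.65
eef_pos: [0.4417, -0.3393, 0.2005]
eef_rot: [-0.001, 0.993, 0.116, -0.0]
wrist_force: [-0.4, 0.7, -0.9]
opening: 1.001
grasp_force: 0.0
t 27.65 pos [ 0.4417 -0.3393  0.2005] yaw 13.3 tilt [-5.0e-04  1.2e-03 -1.0e+00] open 1.001 grip 0.0 F [-0.4  0.7 -0.9]
.441,-.340,.20,13.2 [-0.09  0.05  0.05] [-0.1  0.   0.1]
time_s: 28.52
eef_pos: [0.4423, -0.3414, 0.0662]
eef_rot: [0.001, 0.993, 0.115, 0.001]
wrist_force: [-0.4, 0.5, -0.4]
opening: 0.999
grasp_force: 0.0
t 28.52 pos [ 0.4423 -0.3414  0.0662] yaw 13.25 tilt [ 0.0015 -0.0018 -1.    ] open 0.999 grip 0.0 F [-0.4  0.5 -0.4]
.441,-.340,.0615,13.2 [-0.09 -0.17  0.47] [ 0.1 -0.1  0.1]
```

```bash
python3 - <<'E'
from h import *
for n in('top1','top2'):
    c=ld(n); P=cloud(c); v,u=np.mgrid[:420,:560]
    b=(290,340,252,300) if n=='top1' else (430,480,285,325)
    m=(u>b[0])&(u<b[1])&(v>b[2])&(v<b[3])&(c['depth']>0)&(P[...,2]>.09)&(P[...,2]<.13); q=P[m].astype(np.float32)
    print(n,len(q),q.min(0).round(4),q.max(0).round(4),cv2.minEnclosingCircle(q[:,:2].copy()))
# cup on mat, side4
c=ld('side4'); P=cloud(c); m=(P[...,2]>.075)&(P[...,2]<.105)&(P[...,0]>.5)&(P[...,0]<.63)&(P[...,1]<-.3)&(P[...,1]>-.43); q=P[m].astype(np.float32); print(len(q)); 
if len(q)>5: print(cv2.minEnclosingCircle(q[:,:2].copy()))
E
python3 -m handwheel '[[[1,0,0,0.2,0,0,0],[1,0,0,0.3,0,0,0],[1,0,0,0.3,0,0,0]]]'; python3 go.py .441,-.340,.0615,13.2
```

```text
top1 554 [ 0.4769 -0.0766  0.0924] [ 0.5292 -0.0239  0.1283] ((0.5027634501457214, -0.05046536400914192), 0.02682480216026306)
top2 593 [ 0.4176 -0.3619  0.09  ] [ 0.4694 -0.308   0.1263] ((0.4442148804664612, -0.33496543765068054), 0.027245009317994118)
223
((0.5720056891441345, -0.36473751068115234), 0.03284434601664543)
time_s: 28.9
eef_pos: [0.4414, -0.341, 0.0619]
eef_rot: [-0.0, 0.993, 0.115, 0.0]
wrist_force: [-0.3, 0.0, 0.6]
opening: 0.997
grasp_force: 0.0
t 28.9 pos [ 0.4414 -0.341   0.0619] yaw 13.22 tilt [ 0.  0. -1.] open 0.997 grip 0.0 F [-0.3  0.   0.6]
.441,-.340,.0615,13.2 [-0.02 -0.11  0.04] [-0. -0.  0.]
```

```bash
python3 -m handwheel '[[[0.5,0,0,0,0,0,0],[0,0,0,0,0,0,0],[-0.5,0,0,0,0,0,0],[-1,0,0,0,0,0,0],[-1,0,0,0,0,0,0],[-1,0,0,0,0,0,0],[-1,0,0,0,0,0,0]]]'; python3 -m handwheel '[[[-1,0,0,-1,0,0,0],[-1,0,0,-3,0,0,0],[-1,0,0,-7,0,0,0],[-1,0,0,-11,0,0,0],[-1,0,0,-14,0,0,0],[-1,0,0,-14,0,0,0],[-1,0,0,-14,0,0,0]]]'; python3 go.py .500,-.054,.20,13.2
```

```text
time_s: 29.78
eef_pos: [0.4415, -0.3407, 0.0622]
eef_rot: [-0.0, 0.993, 0.115, -0.0]
wrist_force: [-1.1, 3.2, 4.9]
opening: 0.613
grasp_force: 62.1
time_s: 30.65
eef_pos: [0.4409, -0.3404, 0.2006]
eef_rot: [-0.001, 0.993, 0.115, -0.001]
wrist_force: [-0.1, -0.2, -1.9]
opening: 0.616
grasp_force: 63.1
t 30.65 pos [ 0.4409 -0.3404  0.2006] yaw 13.22 tilt [-0.0012  0.0013 -1.    ] open 0.616 grip 63.1 F [-0.1 -0.2 -1.9]
.500,-.054,.20,13.2 [ 12.3  -26.53   0.09] [-0.1  0.   0. ]
```

```bash
python3 -m handwheel '[[[-1,1,-2.2,0,0,0,0],[-1,3,-6.6,0,0,0,0],[-1,5.5,-12,0,0,0,0],[-1,8,-17.5,0,0,0,0],[-1,10.2,-22,0,0,0,0],[-1,11.6,-25,0,0,0,0],[-1,12.3,-26.5,0,0,0,0],[-1,12.3,-26.5,0,0,0,0],[-1,12.3,-26.5,0,0,0,0]]]'; python3 -m handwheel '[[[-1,0,0,3,0,0,0],[-1,0,0,7,0,0,0],[-1,0,0,10,0,0,0],[-1,0,0,12,0,0,0],[-1,0,0,12.6,0,0,0],[-1,0,0,12.8,0,0,0],[-1,0,0,12.8,0,0,0],[-1,0,0,12.8,0,0,0],[-1,0,0,12.8,0,0,0]]]'; python3 go.py .500,-.054,.0622,13.2
python3 - <<'E'
from h import *
c=shot('side','side5'); t=shot('top','top5')
cv2.imwrite('pics/c5.png',cv2.resize(np.hstack([t['frame'][225:315,240:370],c['frame'][160:250,270:400]]),None,fx=3,fy=3))
E
```

```text
time_s: 31.78
eef_pos: [0.5003, -0.0557, 0.2015]
eef_rot: [0.0, 0.993, 0.115, -0.0]
wrist_force: [-0.4, -1.0, -1.7]
opening: 0.614
grasp_force: 63.2
time_s: 32.9
eef_pos: [0.501, -0.055, 0.0744]
eef_rot: [0.0, 0.993, 0.115, 0.0]
wrist_force: [-0.4, 0.1, -1.5]
opening: 0.613
grasp_force: 63.2
t 32.9 pos [ 0.501  -0.055   0.0744] yaw 13.23 tilt [ 1.e-03 -4.e-04 -1.e+00] open 0.613 grip 63.2 F [-0.4  0.1 -1.5]
.500,-.054,.0622,13.2 [-0.08 -0.12  1.22] [ 0.  -0.1  0. ]
```

View pics/c5.png

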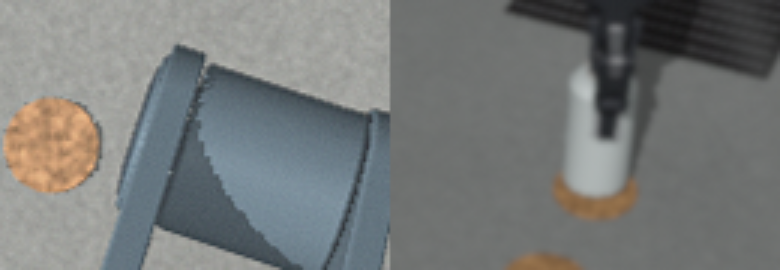

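The side view shows the bottle hanging about 12 mm above its coaster, its foot around crop (597,185) over the cork at (595,195). I'll lower it on.

```bash
python3 -m handwheel '[[[-1,-0.1,0,0.5,0,0,0],[-1,-0.1,0,1,0,0,0],[-1,-0.1,0,1.1,0,0,0],[-1,-0.1,0,1.1,0,0,0]]]'; python3 -m handwheel '[[[-1,0,0,0.1,0,0,0],[-1,0,0,0.2,0,0,0],[-1,0,0,0.2,0,0,0]]]'; python3 -m handwheel '[[[-0.2,0,0,0,0,0,0],[0.3,0,0,0,0,0,0],[1,0,0,0,0,0,0],[1,0,0,0,0,0,0],[1,0,0,0,0,0,0]]]';  python3 -m handwheel '[[[1,0,0,-3,0,0,0],[1,0,0,-8,0,0,0],[1,0,0,-14,0,0,0],[1,0,0,-14,0,0,0],[1,0,0,-14,0,0,0]]]'; python3 go.py .5705,-.365,.20,13.2
```

```text
time_s: 33.5
eef_pos: [0.4996, -0.0551, 0.0627]
eef_rot: [-0.0, 0.993, 0.115, -0.0]
wrist_force: [-0.7, 0.7, -1.8]
opening: 0.618
grasp_force: 63.2
time_s: 33.88
eef_pos: [0.5003, -0.0551, 0.0621]
eef_rot: [0.0, 0.993, 0.115, 0.001]
wrist_force: [-3.4, 3.2, 9.7]
opening: 0.616
grasp_force: 64.1
time_s: 34.5
eef_pos: [0.4996, -0.0552, 0.0607]
eef_rot: [0.0, 0.993, 0.115, -0.0]
wrist_force: [-0.3, 0.5, 0.9]
opening: 1.002
grasp_force: 0.0
time_s: 35.12
eef_pos: [0.4994, -0.0551, 0.2006]
eef_rot: [0.0, 0.993, 0.115, -0.0]
wrist_force: [-0.8, 0.6, 0.2]
opening: 1.001
grasp_force: 0.0
t 35.12 pos [ 0.4994 -0.0551  0.2006] yaw 13.22 tilt [ 0. -0. -1.] open 1.001 grip 0.0 F [-0.8  0.6  0.2]
.5705,-.365,.20,13.2 [-0.17 31.8   0.06] [0. 0. 0.]
```

Now to the cup.

```bash
python3 -m handwheel '[[[1,-0.2,31.8,0,0,0,0],[1,-0.2,31.8,0,0,0,0],[1,-0.2,31.8,0,0,0,0],[1,-0.2,31.8,0,0,0,0],[1,-0.2,31.8,0,0,0,0],[1,-0.2,31.8,0,0,0,0],[1,-0.2,31.8,0,0,0,0],[1,-0.2,31.8,0,0,0,0],[1,-0.2,31.8,0,0,0,0]]]'; python3 go.py .5705,-.365,.051,13.2
python3 - <<'E'
from h import *
t=shot('top','top6'); c=shot('side','side6')
cv2.imwrite('pics/c6.png',cv2.resize(np.hstack([t['frame'][235:315,235:365],c['frame'][160:240,270:400]]),None,fx=3,fy=3,interpolation=cv2.INTER_CUBIC))
P=cloud(t); q=P[(P[...,2]>.09)&(P[...,2]<.13)&(abs(P[...,0]-.5)<.05)&(abs(P[...,1]+.05)<.05)].astype(np.float32)
print(q.min(0),q.max(0),cv2.minEnclosingCircle(q[:,:2].copy()))
hsv=cv2.cvtColor(t['frame'],cv2.COLOR_BGR2HSV); v,u=np.mgrid[:420,:560]
m=(hsv[...,0]<22)&(hsv[...,1]>90)&(u>287)&(u<345)&(v>250)&(v<305); print(m.sum())
E
```

```text
time_s: 36.25
eef_pos: [0.5706, -0.3636, 0.201]
eef_rot: [-0.0, 0.993, 0.116, -0.0]
wrist_force: [-0.4, -0.0, -0.3]
opening: 1.002
grasp_force: 0.0
t 36.25 pos [ 0.5706 -0.3636  0.201 ] yaw 13.32 tilt [-0.e+00  2.e-04 -1.e+00] open 1.002 grip 0.0 F [-0.4 -0.  -0.3]
.5705,-.365,.051,13.2 [-0.04  0.13 15.  ] [-0.  -0.   0.1]
[ 0.47697687 -0.07609599  0.09181634] [ 0.52931386 -0.02374279  0.12799712] ((0.5033261775970459, -0.049772366881370544), 0.026668211445212364)
157
```

View pics/c6.png

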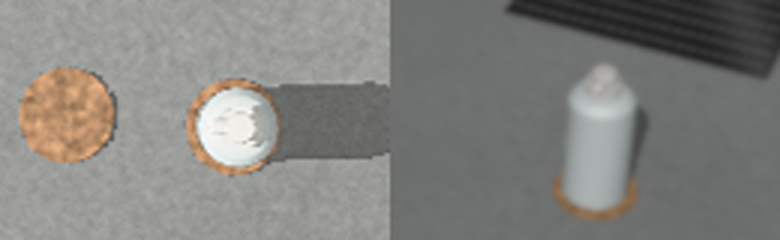

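The bottle is upright on its coaster, at (0.503, -0.050) against the coaster's (0.5025, -0.051). I'll check the cup's pose on the mat from the unobstructed top5 picture so that I know its offset from the TCP.

```bash
python3 - <<'E'
from h import *
for n,x,y in(('top1',.515,.071),('top5',.57,-.365),('top3',.57,-.365),):
    t=ld(n); P=cloud(t); q=P[(P[...,2]>.083)&(P[...,2]<.102)&(abs(P[...,0]-x)<.05)&(abs(P[...,1]-y)<.05)].astype(np.float32)
    # cast rays on the rim plane from mask pixels
    m=(P[...,2]>.083)&(P[...,2]<.102)&(abs(P[...,0]-x)<.05)&(abs(P[...,1]-y)<.05)
    p=np.array([ray(t,a,d,.094)[:2] for d,a in np.argwhere(m)],np.float32)
    print(n,len(q),cv2.minEnclosingCircle(p), cv2.minEnclosingCircle(q[:,:2].copy()),p.min(0),p.max(0))
E
```

```text
top1 141 ((0.5144861936569214, 0.07104665040969849), 0.027687495574355125) ((0.5144752264022827, 0.07109060883522034), 0.027685845270752907) [0.48811713 0.04451155] [0.54093295 0.09752809]
top5 203 ((0.5673064589500427, -0.36357611417770386), 0.029274793341755867) ((0.567578911781311, -0.36541181802749634), 0.02884799987077713) [ 0.54047817 -0.39192578] [ 0.59547895 -0.33462822]
top3 201 ((0.5678837299346924, -0.36335378885269165), 0.029360787943005562) ((0.568821132183075, -0.3647274374961853), 0.028356734663248062) [ 0.54047817 -0.39192578] [ 0.59547895 -0.3348768 ]
```

```bash
python3 -m handwheel '[[[1,0,0.1,3,0,0,0],[1,0,0.1,8,0,0,0],[1,0,0.1,12,0,0,0],[1,0,0.1,14,0,0,0],[1,0,0.1,14.7,0,0,0],[1,0,0.1,14.9,0,0,0],[1,0,0.1,14.9,0,0,0],[1,0,0.1,14.9,0,0,0]]]'; python3 go.py .5703,-.3654,.0505,13.2;  python3 -m handwheel '[[[0.5,0,0,0,0,0,0],[0,0,0,0,0,0,0],[-0.5,0,0,0,0,0,0],[-1,0,0,0,0,0,0],[-1,0,0,0,0,0,0],[-1,0,0,0,0,0,0]]]'; python3 -m handwheel '[[[-1,0,0,-1,0,0,0],[-1,0,0,-3,0,0,0],[-1,0,0,-7,0,0,0],[-1,0,0,-12,0,0,0],[-1,0,0,-18,0,0,0],[-1,0,0,-18,0,0,0],[-1,0,0,-18,0,0,0]]]'; python3 go.py .5163,.070,.23,13.2
```

```text
time_s: 37.35
eef_pos: [0.5714, -0.3668, 0.0533]
eef_rot: [0.001, 0.993, 0.115, 0.001]
wrist_force: [-0.4, -0.4, 0.2]
opening: 1.001
grasp_force: 0.0
t 37.35 pos [ 0.5714 -0.3668  0.0533] yaw 13.22 tilt [ 0.0017 -0.0016 -1.    ] open 1.001 grip 0.0 F [-0.4 -0.4  0.2]
.5703,-.3654,.0505,13.2 [-0.07 -0.16  0.28] [ 0.1 -0.1  0. ]
time_s: 38.1
eef_pos: [0.571, -0.3665, 0.0527]
eef_rot: [0.0, 0.993, 0.115, 0.0]
wrist_force: [0.5, -1.2, 5.8]
opening: 0.645
grasp_force: 63.4
time_s: 38.98
eef_pos: [0.5704, -0.3658, 0.2322]
eef_rot: [0.0, 0.993, 0.115, 0.0]
wrist_force: [-0.2, 0.9, -2.7]
opening: 0.644
grasp_force: 63.9
t 38.98 pos [ 0.5704 -0.3658  0.2322] yaw 13.23 tilt [ 1.e-04 -1.e-04 -1.e+00] open 0.644 grip 63.9 F [-0.2  0.9 -2.7]
.5163,.070,.23,13.2 [  4.71 -43.66   0.21] [ 0. -0.  0.]
```

```bash
python3 -m handwheel '[[[-1,0.2,-2,0,0,0,0],[-1,0.7,-6.5,0,0,0,0],[-1,1.3,-12,0,0,0,0],[-1,2,-18,0,0,0,0],[-1,2.6,-24,0,0,0,0],[-1,3.2,-30,0,0,0,0],[-1,3.8,-35.5,0,0,0,0],[-1,4.3,-40,0,0,0,0],[-1,4.7,-43.6,0,0,0,0],[-1,4.7,-43.6,0,0,0,0]]]'; python3 -m handwheel '[[[-1,0,0,3,0,0,0],[-1,0,0,8,0,0,0],[-1,0,0,12,0,0,0],[-1,0,0,15,0,0,0],[-1,0,0,16.2,0,0,0],[-1,0,0,16.4,0,0,0],[-1,0,0,16.4,0,0,0],[-1,0,0,16.4,0,0,0],[-1,0,0,16.4,0,0,0]]]'; python3 go.py .5163,.070,.0525,13.2
```

```text
time_s: 40.22
eef_pos: [0.5146, 0.0715, 0.2297]
eef_rot: [-0.001, 0.993, 0.117, -0.002]
wrist_force: [0.5, 0.0, -1.7]
opening: 0.646
grasp_force: 64.3
time_s: 41.35
eef_pos: [0.5173, 0.0691, 0.0687]
eef_rot: [0.0, 0.993, 0.115, 0.001]
wrist_force: [-0.5, 0.4, -2.1]
opening: 0.646
grasp_force: 64.4
t 41.35 pos [0.5173 0.0691 0.0687] yaw 13.23 tilt [ 1.6e-03 -2.0e-04 -1.0e+00] open 0.646 grip 64.4 F [-0.5  0.4 -2.1]
.5163,.070,.0525,13.2 [-0.08 -0.11  1.62] [ 0.  -0.1  0. ]
```

```bash
python3 -m handwheel '[[[-1,-0.1,-0.1,0.5,0,0,0],[-1,-0.1,-0.1,1,0,0,0],[-1,-0.1,-0.1,1.4,0,0,0],[-1,-0.1,-0.1,1.4,0,0,0]]]'; python3 -m handwheel '[[[-1,0,0,0.1,0,0,0],[-1,0,0,0.2,0,0,0],[-1,0,0,0.2,0,0,0]]]'; python3 go.py .5163,.070,.0525,13.2
```

```text
time_s: 41.85
eef_pos: [0.515, 0.0699, 0.0532]
eef_rot: [-0.0, 0.993, 0.115, -0.001]
wrist_force: [-0.4, -0.3, -2.4]
opening: 0.644
grasp_force: 64.4
time_s: 42.22
eef_pos: [0.5159, 0.0698, 0.0527]
eef_rot: [0.0, 0.993, 0.115, 0.0]
wrist_force: [-2.2, 0.3, 4.6]
opening: 0.646
grasp_force: 64.7
t 42.23 pos [0.5159 0.0698 0.0527] yaw 13.22 tilt [ 7.e-04 -0.e+00 -1.e+00] open 0.646 grip 64.7 F [-2.2  0.3  4.6]
.5163,.070,.0525,13.2 [ 0.04 -0.01  0.02] [ 0. -0.  0.]
```

In contact. I'll release, rise, swing away to the right and look.

```bash
python3 -m handwheel '[[[-0.2,0,0,0,0,0,0],[0.3,0,0,0,0,0,0],[1,0,0,0,0,0,0],[1,0,0,0,0,0,0],[1,0,0,0,0,0,0]]]';  python3 -m handwheel '[[[1,0,0,-3,0,0,0],[1,0,0,-8,0,0,0],[1,0,0,-14,0,0,0],[1,0,0,-18,0,0,0],[1,0,0,-18,0,0,0]]]'; python3 -m handwheel '[[[1,-5,40,0,0,0,0],[1,-5,40,0,0,0,0],[1,-5,40,0,0,0,0],[1,-5,40,0,0,0,0],[1,-5,40,0,0,0,0],[1,-5,40,0,0,0,0],[1,-5,40,0,0,0,0],[1,-5,40,0,0,0,0],[1,-5,40,0,0,0,0],[1,-5,40,0,0,0,0]]]'
python3 - <<'E'
from h import *
t=shot('top','top7'); c=shot('side','side7')
cv2.imwrite('pics/c7.png',cv2.resize(np.hstack([t['frame'][120:370,75:365],c['frame'][140:390,170:420]]),None,fx=1.45,fy=1.45,interpolation=cv2.INTER_CUBIC))
P=cloud(t)
for x,y,zl,zh in((.514,.071,.083,.102),(.503,-.05,.09,.13),(.75,.08,.045,.065),(.78,-.08,.08,.12)):
    q=P[(P[...,2]>zl)&(P[...,2]<zh)&(abs(P[...,0]-x)<.06)&(abs(P[...,1]-y)<.06)].astype(np.float32); print(len(q),cv2.minEnclosingCircle(q[:,:2].copy()),q[:,2].max(),q.mean(0))
E
```

```text
time_s: 42.85
eef_pos: [0.5154, 0.0698, 0.0517]
eef_rot: [-0.0, 0.993, 0.115, -0.0]
wrist_force: [0.3, 0.4, 0.7]
opening: 1.001
grasp_force: 0.0
time_s: 43.48
eef_pos: [0.5179, 0.0697, 0.236]
eef_rot: [0.001, 0.993, 0.115, 0.004]
wrist_force: [0.0, 0.3, -0.3]
opening: 0.998
grasp_force: 0.0
time_s: 44.72
eef_pos: [0.5583, -0.3295, 0.2315]
eef_rot: [-0.0, 0.993, 0.116, -0.0]
wrist_force: [0.4, 0.4, -0.3]
opening: 1.001
grasp_force: 0.0
143 ((0.513226330280304, 0.07038524746894836), 0.02807554602622986) 0.098631054 [0.51384676 0.07324958 0.09322466]
557 ((0.5033680200576782, -0.04978998377919197), 0.026728231459856033) 0.12719844 [ 0.50347275 -0.04928264  0.10746747]
466 ((0.7508497834205627, 0.07986976951360703), 0.0553109347820282) 0.06310113 [0.756317   0.08242433 0.05278623]
675 ((0.7808666825294495, -0.08250993490219116), 0.030463099479675293) 0.106029555 [ 0.77957726 -0.08205103  0.0993128 ]
```

View pics/c7.png

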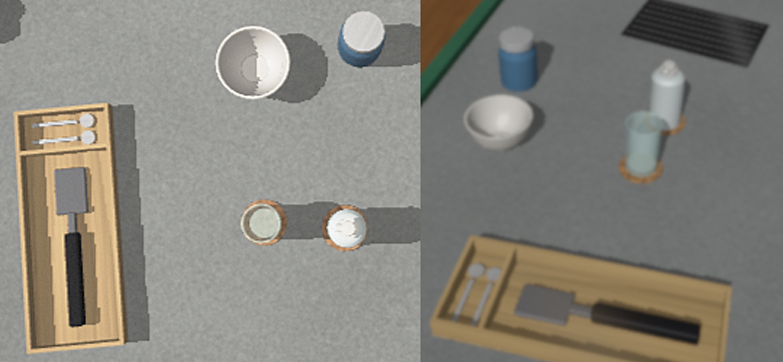

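The bottle (crop 346,228) and the cup (crop 264,222) stand upright on their own coasters, each within about 1–2 mm of centre. The spatula lies flat in the long compartment, and the bowl and jar have not moved. The arm is well clear.

```bash
python3 -c "
from bench import ctrl; print(ctrl.hand_in())"
```

```text
the job is handed in; nothing more can be done
None
```

I finished the job and handed it in at about 45 s on the robot's clock: the spatula lies flat in the tray's long compartment, the bottle and cup are back upright within about 2 mm of centre on their own coasters, and the rice bowl and jar have not moved.

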